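# Swap the pop-up sockets on the kitchen counter

## Task

Get the counter ready for the mixer: push the raised square socket tower down until it locks down, and press the cap of the wide round one so that it unlocks and pops up. Check that each ends up that way once you let go, pressing again if it did not, and leave the narrow round tower locked down.

Things in the scene. Friction and masses are not known exactly. Their poses are not given: they have to be found in the camera images.
- square_top (a point): Centre of the top of the SQUARE pop-up socket tower's cap: flat steel, 72 x 72 mm, in a dark 90 x 90 x 4 mm plate fixed in the counter; x, y along its sides, z up. Starts raised. Height of this point above the counter, for all three towers: 85 mm raised, 22 mm locked, 5 mm at the bottom stop. Push-push latch: each push down to 8 mm or lower and release changes raised to locked or locked to raised.
- wide_top (a point): Centre of the top of the WIDE ROUND tower's cap: flat steel, 90 mm across, in a dark ring 108 mm across and 4 mm high; z up. Starts locked; same heights and latch as the square one. For all: a push that ends above 11 mm changes nothing; best pushed at 50 mm/s; push force 2 to 7 N before the rigid stop; once freed, the cap springs up within 1 s, following the finger as it withdraws.
- narrow_top (a point): Centre of the top of the NARROW ROUND tower's cap: flat steel, 56 mm across, in a dark ring 74 mm across and 4 mm high; z up. Starts locked and stays so; same heights and latch. The towers stand in a row across the counter in any order, centres 0.17 m or more apart, with jars up to 85 mm tall between; anything over 100 mm tall stands 120 mm or more from a tower's centre.

How it is judged:
By the outcome, as a careful person would: the job done as asked, in the order asked, and still so for the second after the job is handed in, with the robot touching nothing.
It also fails if it takes over 40 s, if anything falls off the work surface, if the arm or the gripper's body presses on something with over 40 N, if the wrist force passes 120 N, or if a joint passes its speed limit or range.

## Robot

A 7-joint arm with a two-finger parallel gripper is mounted at the origin on the work surface. World frame = base frame: x ahead of the robot, y to its left, z up, the work surface at z = 0. Lengths are in m, angles in rad, forces in N, time in s.
With the tool pointing down it reaches from about 0.35 to 0.9 m from the base axis. Payload 19.9 kg.
Tool frame: the origin (TCP) lies at the centre of the arm's flange, where the gripper is bolted on; the fingertips stand 199 mm ahead of it and the grasp point (between the pads) lies 180 mm ahead of it; z points along the fingers, y is the line along which they close (so a half turn about z gives the same grasp; the last joint's range is limited). The gripper opens to 94 mm and grips with 3 to 60 N. Pads are 16 mm wide; open, the fingers measure 119 mm over their backs; the gripper's body (75 mm by 177 mm) begins 78 mm behind the grasp point.
Start: joints at [-1.325, 0.417, -0.01, 1.614, 0.005, 1.111, -0.053], TCP at [0.177, 0.599, 0.405] pointing down, gripper open.
Joint ranges: [-2.81, 2.81], [-0.39, 2.02], [-1.27, 1.25], [0.06, 2.57], [-1.19, 4.33], [0.19, 2], [-2.82, 2.82]. Speed limits (rad/s): [1.89, 1.89, 2.39, 2.39, 3.01, 3.01, 3.01].

## Interface

Orientations are given as a unit quaternion [w, x, y, z].
In Python, from station import env gives the robot as it stands.
- The arm moves only by the tool jog_arm, called after "Request:" as name(argument=value, ...), one argument or row to a line, values as JSON. Schema: {"type":"object","properties":{"deltas":{"type":"array","items":{"type":"number"},"minItems":5,"maxItems":50},"only":{"type":"string"},"quiet":{"type":"boolean"},"lines":{"type":"string"}},"required":["deltas"],"additionalProperties":false}. deltas is one flat list of numbers that holds 1 to 10 rows one after another, with no inner brackets; each row has 5 numbers: dx, dy, dz in a scale on which 1.0 is 1 m, then a turn about the tool's z in fractions of the full range, 1 being pi rad, then the opening from 0.0 (shut) to 1.0 (fully open); each row is the pose to reach, as a shift and turn from the pose commanded when the call began, along the tool's axes at that moment; what a row does not reach only later rows make up. A row lasts 1/8 s, in which the tool goes at most 0.0625 m and 0.188 rad, less where a joint would pass 70% of its speed; a pose out of reach is approached as far as the arm can. The fingers move at their own pace and stop on an object; the grip force is fixed at half the most. Time passes only in rows, so rows that do not move let the fingers close. The tool returns the time, the measured TCP pose, the force, the opening and the grip force at its end. only (a regular expression) keeps the lines of the reply that match it, lines (a string "A,B") keeps lines A to B, and quiet returns only ok. No shift or turn number may pass 1 either way. Input that does not fit is refused with a message, and nothing moves.
- env.state(): the state, without advancing time (a new reading comes with each control period).
- env.capture(name): name is "scene" or "top"; returns a dict with "frame" (400x640x3 uint8, blue, green, red), "fov_y" (degrees; the focal length in pixels is half the picture's height over the tangent of half this angle, whatever the lens; pixels are square), "cx", "cy" (the principal point, pixels), "k1" (the pictures are not rectified: a ray, as slopes to the right and down, at radius r is drawn at 1 + k1 r^2 times it, then the intrinsics apply), "pose" (4x4, takes a point from camera to world coordinates). Camera axes: x right, y down, z forward; pixel columns grow to the right and rows downward; lengths in m; the calibration is good to about 2 mm. A picture is of the moment at which its call begins. There is no depth.
- env.finish_job(): hands the job in; it is judged then, once.
The state is a dict: "time_s": time; "joint_pos": joint angles; "joint_velocities": joint speeds; "effort": joint torques, N m; "ee_pos": TCP position; "ee_rot": TCP orientation; "ft_force": force on the tool from outside, world axes, zero at the start; "ft_torque": the same for the moment, N m; "gripper_width": opening from 0.0 (shut) to 1.0 (fully open); "grip_force": force on a finger pad.
Only numpy, scipy, OpenCV 4.12 (cv2) and the standard library are available. Lean on these libraries where they do the work, as an engineer would, in place of code of your own. Each camera call takes 0.05 s, during which the arm holds its last target. There are 200 camera calls.

## Working session

There is one attempt and no reset: what is moved stays moved. The work goes in short steps, Python scripts to look and compute and a tool call to move; the robot and the scene stay as the last step left them, time stands still between calls to the robot, and variables do not carry over. Pictures are saved under pics/ and viewed, at most 10 in all, crops included, and the job is handed in when it is done.

```bash
ls; mkdir -p pics; python3 - <<'E'
from station import env
import cv2
for n in("scene","top"):
    c=env.capture(n);cv2.imwrite(f"pics/{n}0.png",c["frame"]);print(n,c["fov_y"],c["cx"],c["cy"],c["k1"],c["pose"])
s=env.state();print(s["ee_pos"],s["ee_rot"],s["time_s"])
E
```

```text
pics
station.py
scene 54.17830199159907 318.4220540895387 200.56728873195564 -0.09321628821639674 [[-0.71031486  0.44197349 -0.547825    1.00981857]
 [ 0.70354725  0.42172337 -0.57198835  0.48667725]
 [-0.02177308 -0.7917126  -0.61050561  0.65341102]
 [ 0.          0.          0.          1.        ]]
top 46.68159136598272 319.15790855149214 197.44631955830064 0.023907709218374717 [[ 0.0235255  -0.98015938  0.19680992  0.35518472]
 [-0.9995357  -0.02687376 -0.01435896  0.0129921 ]
 [ 0.01936309 -0.19638074 -0.98033651  1.10193206]
 [ 0.          0.          0.          1.        ]]
[0.17735909 0.59918999 0.40411059] [-1.94238139e-05  1.43373293e-01  9.89668545e-01 -5.19243540e-04] 0.1
```

View pics/scene0.png

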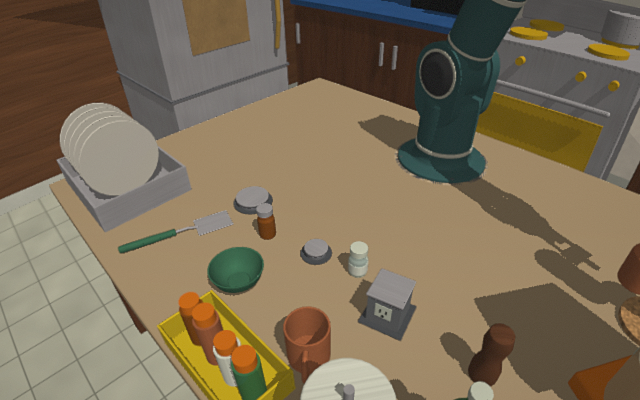

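View pics/top0.png

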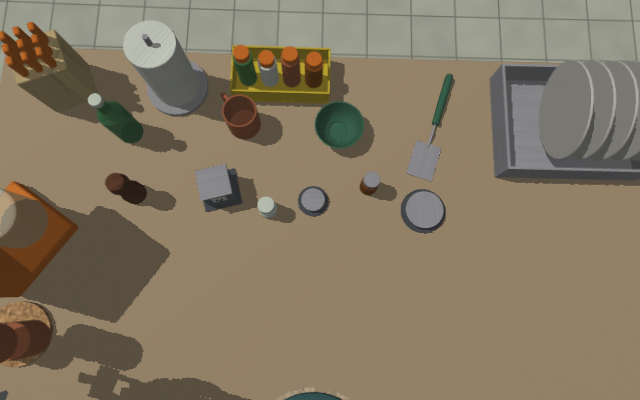

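The top view shows the square tower, raised, at about (214,183), the narrow round at (313,200) and the wide round at (424,210). In the scene view they are at (391,288), (316,246) and (253,199).

```bash
cat > h.py <<'E'
import cv2, numpy as np
from station import env
def ray(c,uv):
    f=200/np.tan(np.radians(c["fov_y"]/2)); K=np.array([[f,0,c["cx"]],[0,f,c["cy"]],[0,0,1]])
    p=cv2.undistortPoints(np.array([[uv]],float),K,np.array([c["k1"],0,0,0,0.]))[0,0]  # r of undistorted ray
    return c["pose"][:3,3], c["pose"][:3,:3]@np.array([p[0],p[1],1])
def plane(c,uv,z):
    o,d=ray(c,uv); return o+d*(z-o[2])/d[2]
def tri(c1,u1,c2,u2):
    o,d=ray(c1,u1);p,e=ray(c2,u2)
    s=np.linalg.lstsq(np.c_[d,-e],p-o,rcond=None)[0]
    a,b=o+s[0]*d,p+s[1]*e
    return (a+b)/2,np.linalg.norm(a-b)
def cap(c,seed,tol=12):
    m=np.zeros((402,642),np.uint8)
    cv2.floodFill(c["frame"].copy(),m,seed,0,(tol,)*3,(tol,)*3,4|cv2.FLOODFILL_MASK_ONLY|cv2.FLOODFILL_FIXED_RANGE|(255<<8))
    m=cv2.morphologyEx(m[1:-1,1:-1],cv2.MORPH_OPEN,np.ones((3,3),np.uint8))
    k=max(cv2.findContours(m,cv2.RETR_EXTERNAL,cv2.CHAIN_APPROX_NONE)[0],key=cv2.contourArea)
    return cv2.convexHull(k)
def centre(k,c,z):  # centre of outline on plane z, and extents
    q=np.array([plane(c,p[0],z)[:2] for p in k],np.float32)
    return cv2.minAreaRect(q)
E
cat > meas.py <<'E'
from h import *
import sys
S={"square":((391,285),(214,183),.085),"narrow":((316,244),(313,200),.022),"wide":((253,196),(424,210),.022)}
cs=env.capture("scene");ct=env.capture("top");vis=[cs["frame"].copy(),ct["frame"].copy()]
for n,(a,b,z) in S.items():
    ks,kt=cap(cs,a),cap(ct,b)
    cen=[]
    for k in(ks,kt):
        M=cv2.moments(k);cen.append((M["m10"]/M["m00"],M["m01"]/M["m00"]))
    p,e=tri(cs,cen[0],ct,cen[1])
    print(n,np.round(cen,1).tolist(),"tri",p.round(4),"gap",round(e,4),"\n  scene",centre(ks,cs,p[2]),"\n  top",centre(kt,ct,p[2]))
    cv2.drawContours(vis[0],[ks],-1,(0,0,255),1);cv2.drawContours(vis[1],[kt],-1,(0,0,255),1)
a=cv2.resize(vis[0][150:350,200:440],None,fx=2.5,fy=2.5)[:, :400*2];b=cv2.resize(vis[1][140:240,170:460],None,fx=2,fy=2)
cv2.imwrite(sys.argv[1]+"s.png",a);cv2.imwrite(sys.argv[1]+"t.png",b)
w=max(a.shape[1],b.shape[1]);a=cv2.resize(vis[0][170:340,220:430],None,fx=2,fy=2)
out=np.zeros((a.shape[0]+b.shape[0],w,3),np.uint8);out[:a.shape[0],:a.shape[1]]=a;out[a.shape[0]:,:b.shape[1]]=b
cv2.imwrite(sys.argv[1]+".png",out)
E
python3 meas.py pics/m1
```

```text
(no output)
```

View pics/m1.png

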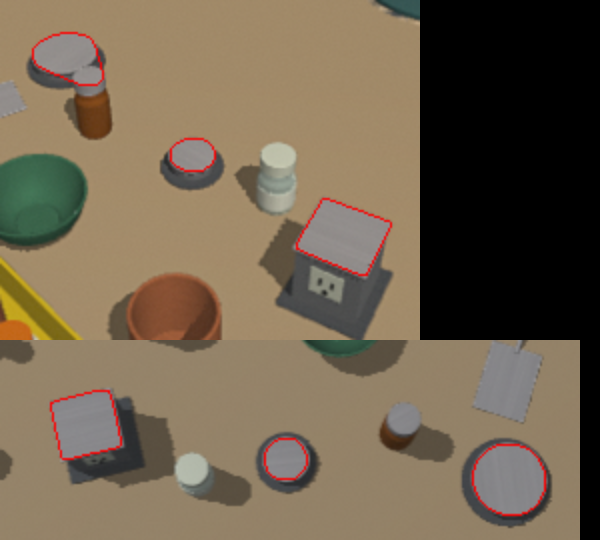

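Request:
jog_arm(
  deltas=[-0.04,-0.045,0,0,0,-0.08,-0.09,0,0,0,-0.12,-0.13,0,0,0,-0.16,-0.17,0,0,0,-0.19,-0.204,0,0,0,-0.25,-0.209,0,0,0,-0.31,-0.214,0,0,0,-0.37,-0.219,0,0,0,-0.43,-0.224,0,0,0,-0.498,-0.229,0,0,0],
)

```text
time_s: 1.45
ee_pos: [0.5862, 0.2397, 0.4046]
ee_rot: [-0.0, 0.143, 0.99, 0.0]
ft_force: [-0.1, 1.7, 0.4]
gripper_width: 0.007
grip_force: 0.0
```

```bash
cat > go.py <<'E'
# shift in tool axes to a world target for the TCP
import sys; from h import *
from scipy.spatial.transform import Rotation as Rn
s=env.state(); R=Rn.from_quat(np.roll(s["ee_rot"],-1))
t=np.array(list(map(float,sys.argv[1:4]))); d=t-s["ee_pos"]
print("t",s["time_s"],"pos",np.round(s["ee_pos"],4),"shift",R.inv().apply(d).round(4),"F",np.round(s["ft_force"],1),"w",s["gripper_width"])
E
python3 go.py 0.59 0.2385 0.300
python3 - <<'E'
from h import *
cs=env.capture("scene");ct=env.capture("top")
ks,kt=cap(cs,(245,196),12),cap(ct,(424,210))
ks=ks[(ks[:,0,0]<262)|(ks[:,0,1]<192)]  # drop the points on the jar's lid
for k in(ks,):
    e=cv2.fitEllipse(k);print(e)
M=cv2.moments(kt);u=(M["m10"]/M["m00"],M["m01"]/M["m00"])
print(tri(cs,e[0],ct,u),plane(ct,u,.02))
cv2.imwrite("pics/s2.png",cs["frame"])
E
```

```text
t 1.45 pos [0.5862 0.2397 0.4046] shift [-0.004  -0.      0.1046] F [-0.1  1.7  0.4] w 0.006727237467044064
((256.5536804199219, 198.96072387695312), (24.54535675048828, 40.937992095947266), 102.18712615966797)
(array([ 0.54730881, -0.2505423 ,  0.00998564]), np.float64(0.013712295555391498)) [ 0.55046031 -0.25324622  0.02      ]
```

Request:
jog_arm(
  deltas=[0,0,0.05,0,0,0,0,0.1,0,0,0,0,0.112,0,0,0,0,0.118,0,0,0,0,0.124,0,0,0,0,0.13,0,0,0,0,0.136,0,0,0,0,0.142,0,0,0,0,0.148,0,0,0,0,0.154,0,0],
)

```text
time_s: 2.8
ee_pos: [0.5847, 0.2404, 0.2503]
ee_rot: [0.0, 0.143, 0.99, 0.0]
ft_force: [2.9, 1.0, 3.2]
gripper_width: 0.004
grip_force: 1.7
```

```bash
python3 go.py 0.59 0.2385 0.205; python3 - <<'E'
from h import *
a=env.capture("scene")["frame"];b=env.capture("top")["frame"]
cv2.imwrite("pics/push1.png",np.hstack([a[180:380,260:500],b[100:300,120:360]]).repeat(1,0))
E
```

```text
t 2.8 pos [0.5847 0.2404 0.2503] shift [-0.0057 -0.0003  0.0453] F [2.9 1.  3.2] w 0.003602673195912969
```

View pics/push1.png

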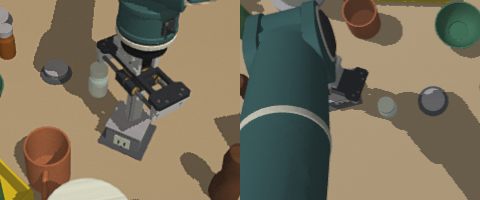

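The fingers are on the square cap, which is about halfway down (scene crop, about (125,125)).

Request:
jog_arm(
  deltas=[-0.001,0,0.006,0,0,-0.002,0,0.012,0,0,-0.002,0,0.018,0,0,-0.002,0,0.024,0,0,-0.002,0,0.03,0,0,-0.002,0,0.036,0,0,-0.002,0,0.041,0,0,-0.002,0,0.044,0,0,-0.002,0,0.046,0,0,-0.002,0,0.046,0,0],
)

```text
time_s: 4.15
ee_pos: [0.5866, 0.2398, 0.2047]
ee_rot: [0.0, 0.143, 0.99, -0.0]
ft_force: [-2.6, 0.3, 3.5]
gripper_width: 0.004
grip_force: 1.6
```

Request:
jog_arm(
  deltas=[0,0,0.001,0,0,0,0,0.001,0,0,0,0,-0.005,0,0,0,0,-0.012,0,0,0,0,-0.02,0,0,0,0,-0.03,0,0,0,0,-0.06,0,0,0,0,-0.11,0,0,0,0,-0.16,0,0,0,0,-0.17,0,0],
)

```text
time_s: 5.4
ee_pos: [0.587, 0.2398, 0.3787]
ee_rot: [0.002, 0.143, 0.99, 0.001]
ft_force: [-0.8, -0.3, 0.6]
gripper_width: -0.002
grip_force: 0.0
```

```bash
python3 go.py 0.5505 -0.2532 0.375;  python3 - <<'E'
from h import *
cv2.imwrite("pics/rel1.png",cv2.resize(env.capture("scene")["frame"][180:380,260:500],None,fx=2,fy=2))
E
```

```text
t 5.4 pos [0.587  0.2398 0.3787] shift [-0.105  -0.483   0.0024] F [-0.8 -0.3  0.6] w -0.0016666777165723406
```

View pics/rel1.png

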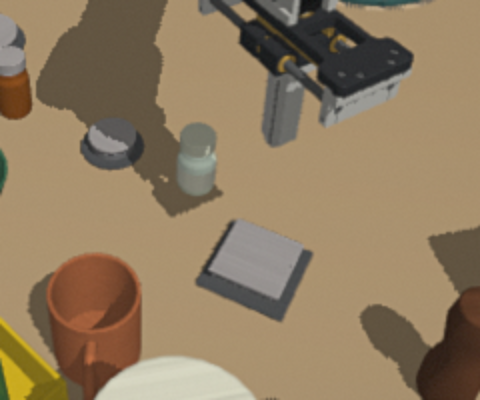

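The square tower is down and locked with the tool clear of it (crop, about (262,258)). Next is the wide one.

Request:
jog_arm(
  deltas=[-0.012,-0.055,0,0,0,-0.024,-0.11,0,0,0,-0.037,-0.17,0,0,0,-0.05,-0.23,0,0,0,-0.063,-0.29,0,0,0,-0.076,-0.35,0,0,0,-0.089,-0.41,0,0,0,-0.1,-0.46,0,0,0,-0.105,-0.483,0,0,0,-0.105,-0.483,0,0,0],
)

```text
time_s: 6.7
ee_pos: [0.5493, -0.2548, 0.3736]
ee_rot: [-0.001, 0.145, 0.989, -0.0]
ft_force: [1.3, 1.1, -0.1]
gripper_width: 0.006
grip_force: 0.0
```

```bash
python3 go.py 0.5505 -0.2532 0.2205;  python3 meas.py pics/m2 | head -4
```

```text
t 6.7 pos [ 0.5493 -0.2548  0.3736] shift [-0.0009  0.002   0.1531] F [ 1.3  1.1 -0.1] w 0.006050227943338775
square [[355.9, 256.3], [218.1, 187.8]] tri [0.5872 0.19   0.1274] gap 0.0667 
  scene ((0.48011279106140137, 0.01859593391418457), (0.9629229307174683, 1.1300206184387207), 0.04934907332062721) 
  top ((0.5662102699279785, 0.2154902219772339), (0.062415774911642075, 0.060553230345249176), 14.982467651367188)
narrow [[316.0, 246.9], [312.4, 199.1]] tri [0.5681 0.0131 0.0195] gap 0.0001
```

```bash
python3 go.py 0.5505 -0.2532 0.204
```

```text
t 6.8 pos [ 0.5502 -0.2523  0.3739] shift [-0.0008 -0.0008  0.1699] F [0.3 0.  1.2] w 0.0045811070578556864
```

Request:
jog_arm(
  deltas=[0,0,0.05,0,0,0,0,0.1,0,0,0,0,0.135,0,0,0,0,0.146,0,0,0,0,0.152,0,0,0,0,0.158,0,0,0,0,0.164,0,0,0,0,0.169,0,0,0,0,0.171,0,0,0,0,0.171,0,0],
)

```text
time_s: 8.05
ee_pos: [0.5505, -0.2531, 0.2045]
ee_rot: [0.001, 0.143, 0.99, 0.0]
ft_force: [-1.1, 5.4, 14.1]
gripper_width: 0.008
grip_force: 6.9
```

```bash
python3 go.py 0.5505 -0.2532 0.204
```

```text
t 8.05 pos [ 0.5505 -0.2531  0.2045] shift [-0.     -0.0001  0.0005] F [-1.1  5.4 14.1] w 0.007668886765123777
```

Request:
jog_arm(
  deltas=[0,0,-0.006,0,0,0,0,-0.015,0,0,0,0,-0.03,0,0,0,0,-0.05,0,0,0,0,-0.08,0,0,0,0,-0.12,0,0,0,0,-0.17,0,0,0.05,0,-0.17,0,0,0.11,0,-0.17,0,0,0.16,0,-0.17,0,0],
)

```text
time_s: 9.3
ee_pos: [0.3945, -0.2074, 0.3745]
ee_rot: [0.0, 0.144, 0.99, 0.0]
ft_force: [1.1, -0.3, 0.3]
gripper_width: 0.006
grip_force: 0.0
```

Request:
jog_arm(
  deltas=[0.05,0,0,0,0,0.06,0,0,0,0,0.06,0,0,0,0],
)

```text
time_s: 9.68
ee_pos: [0.3391, -0.1908, 0.3747]
ee_rot: [0.001, 0.143, 0.99, 0.0]
ft_force: [-0.6, -0.2, 0.5]
gripper_width: 0.005
grip_force: 0.0
```

```bash
sed -i 's/(391,285)/(391,308)/;s/(214,183)/(222,190)/;s/(253,196)/(240,165)/' meas.py; python3 meas.py pics/m3
```

```text
square [[388.4, 308.8], [218.1, 187.9]] tri [0.5896 0.2383 0.018 ] gap 0.0002 
  scene ((0.5883422493934631, 0.23738574981689453), (0.0714450404047966, 0.07078291475772858), 15.545917510986328) 
  top ((0.5899054408073425, 0.2382596731185913), (0.06944255530834198, 0.0678791031241417), 15.382718086242676)
narrow [[316.0, 246.9], [312.4, 199.1]] tri [0.5681 0.0131 0.0195] gap 0.0001 
  scene ((0.5678995251655579, 0.012624267488718033), (0.05247891694307327, 0.0512300580739975), 44.06461715698242) 
  top ((0.5683844089508057, 0.012875859625637531), (0.04851897433400154, 0.05001620575785637), 1.592218279838562)
wide [[355.1, 251.2], [431.0, 204.4]] tri [ 0.504  -0.1178 -0.019 ] gap 0.3342 
  scene ((0.3327174782752991, -0.11223894357681274), (1.231256127357483, 1.4455909729003906), 0.007438968401402235) 
  top ((0.5704129338264465, -0.27992966771125793), (0.09284500032663345, 0.09502298384904861), 1.5442631244659424)
```

View pics/m3.png

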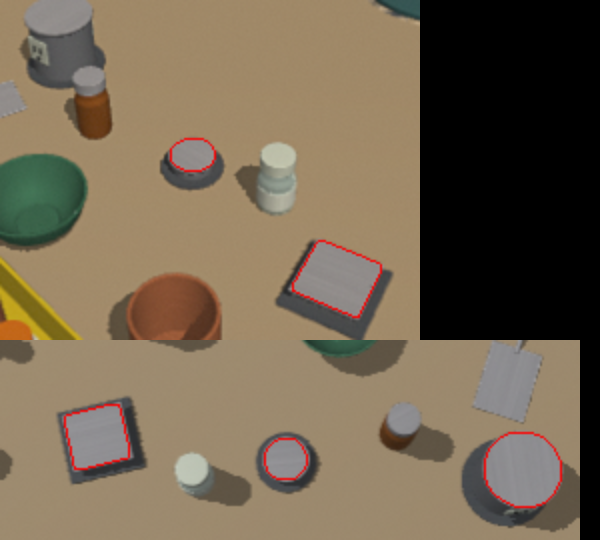

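The pictures show the wide tower raised, at crop (60,15). The square is locked, triangulating to z ≈ 0.018, about the same as the locked narrow one at 0.0195. The narrow tower has not moved, and the robot is clear of everything.

```bash
python3 -c "
from station import env
print(env.finish_job())"
```

```text
the job is handed in; nothing more can be done
None
```

The job is handed in: the square tower is locked down, the wide round tower is unlocked and popped up, the narrow round tower is still locked down, and the arm is clear of everything, at about 10 s of robot time.

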